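# Free the top parts tray from the nest and kit it with the glue bottle

### The arm

A 6-joint arm with a two-finger parallel gripper is mounted at the origin on a cart in front of the work surface, level with it; the furniture and walls round the work are solid. World frame = base frame: x ahead of the robot, y to its left, z up, the work surface at z = 0. Lengths are in mm, angles in rad, forces in N, time in s.
With the tool pointing down it reaches from about 300 to 750 mm from the base axis. Payload 8.5 kg.
Tool frame: the origin (TCP) lies on the centre line of the jaws, within the pads' length; the fingertips stand 17 mm ahead of it and the grasp point (between the pads) lies 2 mm behind it (bot.tips_ahead is the y of the fingertips in the tool frame, in mm); y points along the fingers, z is the direction in which the jaws open and shut, and the axes are right-handed (so a half turn about y gives the same grasp; the last joint's range is limited). The gripper opens to 88 mm and grips with 3 to 60 N. Pads are 18 mm wide; open, the fingers measure 123 mm over their backs; the gripper's body (75 mm by 187 mm) begins 45 mm behind the grasp point.
Start: joints at [0.93, 0.381, 1.297, -0, 1.464, -0.215], TCP at [227.167, 500.875, 255.748] pointing down, gripper open.
Joint ranges: [-3.11, 3.11], [-0.89, 2.33], [0.22, 2.48], [-1.42, 4.56], [0.17, 2.85], [-2.88, 2.88]. Speed limits (rad/s): [2.39, 2.39, 3.14, 3.14, 3.14, 3.14].

### API

Orientations are given as a unit quaternion [x, y, z, w].
In Python, from bench import telemetry, eyes, job, bot gives the robot as it stands.
- The arm moves only by the shell command python3 -m inch 'ROWS' [FORCE]. ROWS is JSON, a list that holds one entry, the list of rows, each a list of 5 numbers: the opening, from -1 (shut) to 1 (fully open), then the shift along the tool's x, y, z in m, then the turn about the tool's y in degrees. A call has 1 to 8 rows; each row shifts and turns the pose as measured when the row begins, along the tool's axes as they then stand; what a row does not reach is not made up. A row lasts 1/12 s, in which the tool goes at most 41.7 mm and 7.16 degrees, less where a joint would pass 70% of its speed; a pose out of reach is approached as far as the arm can. A call with a gripper value outside its range is refused whole. The fingers move at their own pace and stop on an object; FORCE is the grip in N (left out, the last holds). Time passes only in rows, so rows that do not move let the fingers close. It gives the time, the measured TCP pose, the force and the opening at its end, in the units of the state.
- telemetry.get_state(): the state, without advancing time (a new reading comes with each control period).
- eyes.camera(name): name is "scene" or "top" or "wrist"; returns the picture (420x560x3 uint8, red, green, blue); there is no depth.
- eyes.calibration(name): a dict with "fx", "fy", "cx", "cy" (pixels), "pose" (4x4, takes a point from camera to world coordinates). Camera axes: x right, y up, looking along -z (the intrinsics and any distortion apply to the point x, -y, -z); pixel columns grow to the right and rows downward; lengths in mm; the calibration is good to about 2 mm. The wrist camera is an equidistant fisheye: a pixel r from the principal point sees the ray r / f radians off the axis. A picture is of the moment at which its call begins: read the wrist's pose just before it. calibration takes no time and is no camera call; for the wrist camera it gives the pose at the moment of the call.
- job.sign_off(): hands the job in, once; it reports no verdict.
The state is a dict: "time_s": time; "q": joint angles; "dq": joint speeds; "joint_torque": joint torques, N m; "tool_pos": TCP position; "tool_rot": TCP orientation; "contact_force": force on the tool from outside, world axes, zero at the start; "ft_torque": the same for the moment, N m; "gripper_width": finger opening in mm.
Only numpy, scipy, OpenCV 4.12 (cv2) and the standard library are available. Lean on these libraries where they do the work, as an engineer would, in place of code of your own. Each camera call takes 0.05 s, during which the arm holds its last target. There are 200 camera calls.

### The job

Free the top parts tray, which sits tight in the nest of trays, by lifting it straight up and keeping it level, and set it down flat, wholly on the plywood board. Then stand the glue bottle upright on the floor of that tray. Do not shift the wooden wedge or the paper parcel.

Things in the scene. Friction and masses are not known exactly. Their poses are not given: they have to be found in the camera images.
- nest: Fixed stack of two aluminium trays on a dark steel base plate (215 x 74 x 6 mm) screwed to the bench, left or right (the board is on the other side); the loose tray is nested in it. Origin: centre of the base's underside, on the bench; x along the trays, z up. Its top rim, 164 x 64 mm, is 94 mm up; four sprung beads inside it clamp the loose tray's long sides.
- tray: Loose top tray of the nest, aluminium, open, 164 mm (x) by 64 mm (y) over the rim, 54 mm high, 0.15 to 0.3 kg. Origin: centre of its underside; z up. Walls 1.5 mm, leaning out slightly; floor 2 mm thick, flat inside 149 x 49 mm. Nested, its underside is 74 mm above the bench. About 8 to 15 N of friction must be overcome straight up; free of it after 15 mm, clear of the rim below after 20 mm.
- tray_grip (a point): Centre of the tray's mouth, level with its rim (54 mm above its underside; 128 mm above the bench when nested). Grip across the 64 mm here, on the folded hem (10 mm high, 3 mm thick). The rim of the fixed tray, equally wide, is 34 mm lower: fingers that reach down that far grip it too.
- tray_end_a (a point): Middle of the tray's rim at its +x end: 82 mm along the tray's x from its centre and 54 mm up.
- tray_end_b (a point): Middle of the tray's rim at its -x end: 82 mm along the tray's -x from its centre and 54 mm up.
- board: Plain plywood board fixed to the bench, 220 x 220 x 6 mm; origin: centre of its underside on the bench (its top is 6 mm above); x and y along its edges.
- glue_bottle: Glue bottle standing on the bench: round pale body 44 mm in diameter up to 102 mm, then a 26 mm orange cap to 121 mm and a thin nozzle to 148 mm. 0.14 kg. Its base is a little uneven: it may lean by 0.04 rad. Lift it by the cap, or by the body if the nozzle stays clear of the gripper. Origin: centre of its underside; z up its axis.
- wood_wedge: Bystander: plain beech wedge lying flat, 32 x 90 x 22 mm; origin: centre of its underside, y along its length. It and the bottle swap places between starts.
- packet: Bystander: parcel wrapped in brown kraft paper, about 94 x 151 x 62 mm, beyond the bottle and the wedge; origin: near the centre of its underside.
Things that resemble listed ones, but are neither listed nor needed, are in the scene too. What is shaped like the glue_bottle but red or yellow is not meant.

How it is judged (in metres and radians):
On the way, in this order (a step that is already met when the one before it is completed fails the run):
1. the tray is lifted straight off: its underside clear of the rim below, level and still above the nest (z of tray in the frame of nest above 0.098 m and horizontal distance between tray and nest below 0.03 m and angle between tray's own z axis and vertical below 0.2 rad), for 0.05 s.
2. the tray stands flat and wholly on the board, let go, still empty (x of tray_end_a in the frame of board between -0.115 and 0.115 m and y of tray_end_a in the frame of board between -0.115 and 0.115 m and x of tray_end_b in the frame of board between -0.115 and 0.115 m and y of tray_end_b in the frame of board between -0.115 and 0.115 m and z of tray in the frame of board between 0.002 and 0.011 m and angle between tray's own z axis and vertical below 0.06 rad and linear speed of tray below 0.02 m/s and contact force between the fingers and tray below 0.3 N and distance of glue_bottle from where it was at the start of the episode below 0.05 m), for 0.2 s.
3. the glue bottle stands upright on the floor of the tray, let go (x of glue_bottle in the frame of tray between -0.07 and 0.07 m and y of glue_bottle in the frame of tray between -0.02 and 0.02 m and z of glue_bottle in the frame of tray between -0.003 and 0.01 m and angle between glue_bottle's own z axis and vertical below 0.12 rad and linear speed of glue_bottle below 0.02 m/s and contact force between the fingers and glue_bottle below 0.3 N), for 0.2 s.
At the end, for the whole second after the job is handed in: Tray flat on the board (tilt < 0.06 rad, its rim's end points within 115 mm of the board's centre along x and y); bottle upright (tilt < 0.12 rad) on the tray floor, within 70 mm along and 20 mm across of the tray's centre; both released, at rest (all of step 3 and x of tray_end_a in the frame of board between -0.115 and 0.115 m and y of tray_end_a in the frame of board between -0.115 and 0.115 m and x of tray_end_b in the frame of board between -0.115 and 0.115 m and y of tray_end_b in the frame of board between -0.115 and 0.115 m and z of tray in the frame of board between 0.002 and 0.011 m and angle between tray's own z axis and vertical below 0.06 rad and linear speed of tray below 0.02 m/s and contact force between the fingers and tray below 0.3 N); the robot touches nothing.
It fails at once if the tray is tipped by more than 0.35 rad (angle between tray's own z axis and vertical above 0.35 rad).
It fails at once if the wooden wedge is shifted by more than 30 mm (distance of wood_wedge from where it was at the start of the episode above 0.03 m).
It fails at once if the parcel is shifted by more than 30 mm (distance of packet from where it was at the start of the episode above 0.03 m).
It also fails if it takes over 64 s, if anything falls off the work surface, if the arm or the gripper's body presses on something with over 40 N, if the wrist force passes 120 N, or if a joint passes its speed limit or range.

## Working session

There is one attempt and no reset: what is moved stays moved. The work goes in short steps, Python scripts to look and compute and a shell command to move; the robot and the scene stay as the last step left them, time stands still between calls to the robot, and variables do not carry over. Pictures are saved under pics/ and viewed, about 8 in all and at most 12, crops included, and the job is handed in when it is done.

```bash
mkdir -p pics; ls; python3 - <<'E'
from bench import telemetry, eyes, job, bot
import cv2,numpy as np
s=telemetry.get_state();print(s['time_s'],s['tool_pos'],s['tool_rot'],s['gripper_width'])
for n in("scene","top"):
    cv2.imwrite(f"pics/{n}0.png",eyes.camera(n)[:,:,::-1])
    c=eyes.calibration(n);print({k:(v if k!='pose' else np.round(v,4).tolist()) for k,v in c.items()})
E
```

```text
pics
0.0 [227.007536   500.66280987 255.14476117] [ 0.69161536 -0.14960795  0.14919036 -0.69067205] 88.12061029103691
{'fx': 383.3452751326587, 'fy': 383.3452751326587, 'cx': 282.88694999717546, 'cy': 207.19337809868762, 'pose': [[0.462, 0.6821, -0.5669, 43.0353], [-0.8869, 0.3604, -0.2891, -292.3924], [0.0071, 0.6363, 0.7714, 826.9896], [0.0, 0.0, 0.0, 1.0]]}
{'fx': 397.0421272411053, 'fy': 397.0421272411053, 'cx': 280.83492806118335, 'cy': 208.56483662747033, 'pose': [[-0.0276, 0.9882, -0.1508, 409.2083], [-0.9991, -0.0319, -0.0262, -35.8], [-0.0307, 0.15, 0.9882, 1150.2188], [0.0, 0.0, 0.0, 1.0]]}
```

View pics/top0.png

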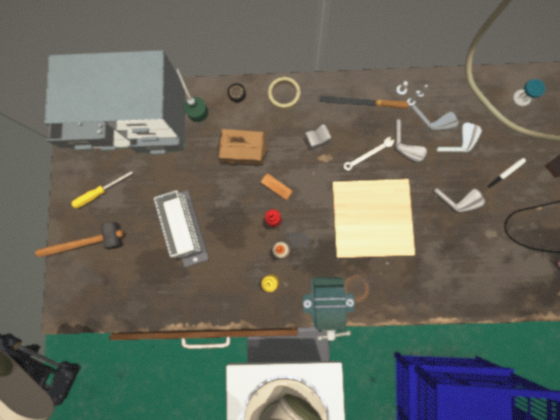

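View pics/scene0.png

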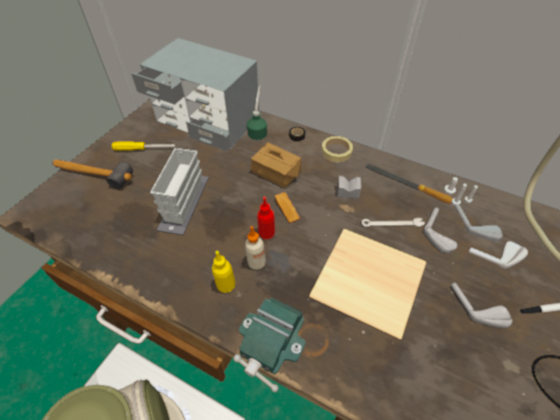

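Top view: the nest with the tray is at (180,226), left, and the board at (373,218). There are three bottles: red (273,218), pale with an orange cap (281,250) and yellow (270,284). Only the pale one fits the description. The beech wedge is at (276,187) and the parcel at (242,147). I'll confirm all this with an enlarged crop.

```bash
python3 - <<'E'
import cv2,numpy as np
t=cv2.imread('pics/top0.png');s=cv2.imread('pics/scene0.png')
def z(im,x0,y0,w,h,k):
    c=cv2.resize(im[y0:y0+h,x0:x0+w],None,fx=k,fy=k,interpolation=cv2.INTER_CUBIC)
    for i in range(0,w,10):
        cv2.line(c,(i*k,0),(i*k,6),(0,255,255),1); cv2.putText(c,str(x0+i),(i*k,16),0,.32,(0,255,255),1)
    for i in range(0,h,10): cv2.line(c,(0,i*k),(6,i*k),(0,255,255),1);cv2.putText(c,str(y0+i),(8,i*k+4),0,.32,(0,255,255),1)
    return c
a=z(t,150,180,65,90,6); b=z(t,250,205,65,90,6)
cv2.imwrite('pics/crop1.png',np.hstack([a,b]))
E
cat > h.py <<'E'
from bench import telemetry, eyes, job, bot
import numpy as np, cv2
from scipy.spatial.transform import Rotation as R
def ray(n,uv,z,c=None):
    "world xy of pixel on height z"
    c=c or eyes.calibration(n);P=np.array(c['pose'])
    d=P[:3,:3]@[(uv[0]-c['cx'])/c['fx'],-(uv[1]-c['cy'])/c['fy'],-1]
    o=P[:3,3];return (o+d*(z-o[2])/d[2])[:2]
def proj(n,p):
    c=eyes.calibration(n);P=np.array(c['pose']);q=P[:3,:3].T@(np.array(p)-P[:3,3])
    return np.array([c['cx']+c['fx']*q[0]/-q[2],c['cy']-c['fy']*q[1]/-q[2]])
def st():
    s=telemetry.get_state();r=R.from_quat(s['tool_rot']).as_matrix()
    return s,np.array(s['tool_pos']),r
E
```

```text
(no output)
```

View pics/crop1.png

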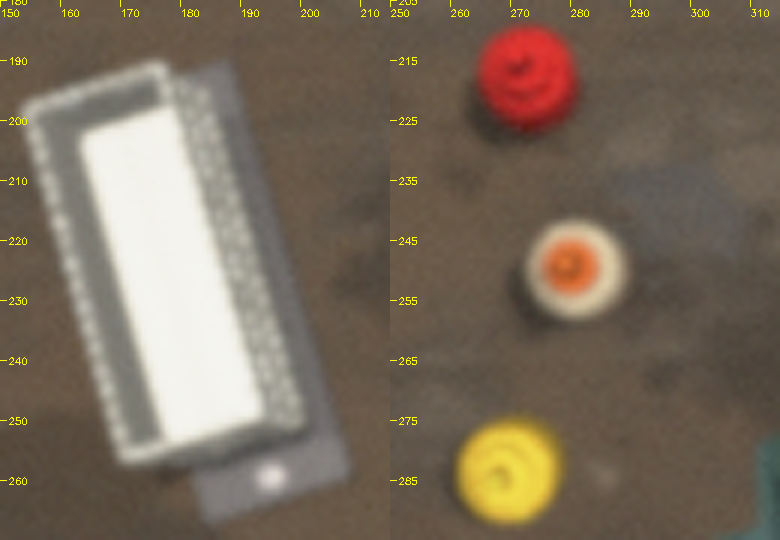

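The crop confirms it: pale body with an orange cap at (280,249.5). The tray rim corners are near (153.7,198), (177.5,190.5), (194,250) and (170,257).

```bash
python3 - <<'E'
from h import *
C=np.array([ray('top',u,128) for u in[(153.7,198),(177.5,190.5),(194,250),(170,257)]])
print(C.round(1).tolist());c=C.mean(0);print('tray',c)
d=C[0]+C[1]-C[2]-C[3];yaw=np.arctan2(d[1],d[0]);print('yaw deg',np.degrees(yaw),np.linalg.norm(C[0]-C[3]),np.linalg.norm(C[0]-C[1]))
print('bottle',ray('top',(280.8,249.7),102),ray('top',(279.8,249.3),121))
print('red',ray('top',(273,217.5),110),'yel',ray('top',(269.5,284),110))
B=np.array([ray('top',u,6) for u in[(333,181.5),(409,179),(414,255),(336.5,257.5)]]);print('board',B.round(0).tolist(),B.mean(0))
print('wedge',ray('top',(276,187),22),'packet',ray('top',(242,147),62))
# scene check: reproject
ux=np.array([np.cos(yaw),np.sin(yaw)]);uy=np.array([-ux[1],ux[0]])
im=cv2.resize(cv2.imread('pics/scene0.png'),None,fx=4,fy=4,interpolation=cv2.INTER_CUBIC)
def poly(c,hx,hy,z,col):
    p=[(proj('scene',[*(c+a*hx*ux+b*hy*uy),z])*4+2) for a,b in((1,1),(1,-1),(-1,-1),(-1,1))]
    cv2.polylines(im,[np.int32(p)],True,col,1)
poly(c,82,32,128,(0,0,255));poly(c,82,32,94,(0,255,0));poly(c,107.5,37,6,(255,255,0))
b=ray('top',(280.8,249.7),102)
for z in(0,102,121,148):
    cv2.circle(im,tuple(np.int32(proj('scene',[*b,z])*4+2)),3,(0,255,0),-1)
cv2.imwrite('pics/chk.png',np.hstack([im[560:960,580:860],cv2.resize(im[780:1180,800:1200],(400,400))]))
s,p,r=st();print(p,r.round(3).tolist())
d=np.array([*c,0])-p
E
```

```text
[[604.3, 326.4], [622.4, 263.2], [464.3, 218.5], [448.1, 280.7]]
tray [534.77603624 272.20634512]
yaw deg 16.06382380905453 162.72820241456463 65.6913934016306
bottle [459.80804945  -4.91389293] [459.99457556  -2.91890341]
red [544.76072284  13.13092312] yel [372.21314529  26.42914514]
board [[659.0, -161.0], [659.0, -382.0], [438.0, -379.0], [438.0, -160.0]] [ 548.60438818 -270.66391095]
wedge [645.09962601   6.36342268] packet [756.22835507  98.77007563]
[227.03901398 500.71576561 255.2358282 ] [[0.911, -0.001, 0.413], [-0.413, -0.001, 0.911], [-0.0, -1.0, -0.001]]
```

View pics/chk.png

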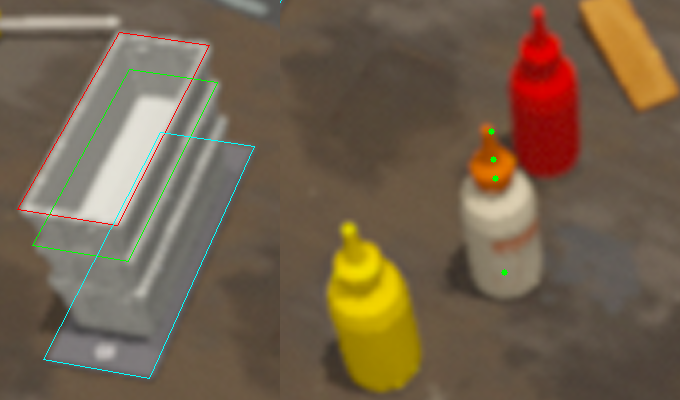

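The overlays agree in both views. Tray centre is (534.8,272.2) at yaw 16.06°. Bottle is at about (460,-4), and the board centre at (548.6,-270.7) with yaw ≈ 0. First I turn the tool -40.5° about tool y.

```bash
cat >> h.py <<'E'
def go(xyz,jaw=None):
    "shift (mm, tool axes) to world xyz; turn about tool y to jaw heading (deg, mod 180)"
    s,p,r=st();d=r.T@(np.array(xyz)-p)
    a=np.degrees(np.arctan2(r[1,2],r[0,2]))
    t=None if jaw is None else -((jaw-a+90)%180-90)
    print('t',round(s['time_s'],2),'p',p.round(1),'jaw',round(a,2),'tilt',r[2].round(4),'w',round(s['gripper_width'],1),'F',np.round(s['contact_force'],1),'| shift',d.round(1),'turn',t)
E
python3 -m inch '[[[1,0,0,0,-7],[1,0,0,0,-7],[1,0,0,0,-7],[1,0,0,0,-7],[1,0,0,0,-7],[1,0,0,0,-5.5],[1,0,0,0,0]]]' 40
python3 -c "
from h import *
go([534.8,272.2,200],106.06)"
```

```text
time_s: 0.68
tool_pos: [226.4, 499.9, 252.6]
tool_rot: [0.701, 0.106, -0.109, -0.697]
contact_force: [-0.0, 0.4, -0.1]
gripper_width: 88.2
t 0.68 p [226.4 499.9 252.6] jaw 107.48 tilt [-0.0061 -1.     -0.0044] w 88.2 F [-0.   0.4 -0.1] | shift [ 226.1   52.5 -309.5] turn 1.4174981634202624
```

```bash
python3 -m inch '[[[1,0.0226,0.004,-0.031,0.7],[1,0.0226,0.004,-0.031,0.7],[1,0.0226,0.004,-0.031,0],[1,0.0226,0.004,-0.031,0],[1,0.0226,0.004,-0.031,0],[1,0.0226,0.004,-0.031,0],[1,0.0226,0.004,-0.031,0],[1,0.0226,0.004,-0.031,0]]]' >/dev/null
python3 -c "
from h import *
go([534.8,272.2,200],106.06)"
```

```text
t 1.35 p [471.5 306.7 218.3] jaw 105.2 tilt [-0.0077 -1.     -0.0029] w 87.8 F [-0.2  1.4  0.1] | shift [ 52.1  18.  -49.8] turn -0.8560887788535751
```

```bash
python3 -m inch '[[[1,0.023,0.007,-0.022,-0.8],[1,0.023,0.007,-0.022,0],[1,0.006,0.003,-0.006,0],[1,0,0,0,0],[1,0,0,0,0]]]' >/dev/null
python3 - <<'E'
from h import *
go([534.8,272.2,140],106.06)
c=eyes.calibration('wrist');im=eyes.camera('wrist')[:,:,::-1].copy()
P=np.array(c['pose'])
def fp(p):
    q=P[:3,:3].T@(np.array(p)-P[:3,3]);x,y,z=q[0],-q[1],-q[2];rr=np.hypot(x,y);th=np.arctan2(rr,z)
    return np.array([c['cx']+c['fx']*th*x/rr,c['cy']+c['fy']*th*y/rr])
y=np.radians(16.06);ux=np.array([np.cos(y),np.sin(y)]);uy=np.array([-ux[1],ux[0]])
im=cv2.resize(im,(800,600),interpolation=cv2.INTER_CUBIC);k=800/560
cn=np.array([534.8,272.2]);pts=[]
for a,b,a2,b2 in((1,1,1,-1),(1,-1,-1,-1),(-1,-1,-1,1),(-1,1,1,1)):
    for t in np.linspace(0,1,20):
        pts.append(fp([*(cn+ux*82*(a+(a2-a)*t)+uy*32*(b+(b2-b)*t)),128])*k)
cv2.polylines(im,[np.int32(pts)],True,(0,0,255),1)
cv2.imwrite('pics/w1.png',im)
E
```

```text
t 1.77 p [542.  264.2 197.4] jaw 104.67 tilt [-0.0113 -0.9999 -0.0037] w 88.4 F [-0.4  0.3  0.1] | shift [-4.2 57.4  9.8] turn -1.3941601838383662
```

View pics/w1.png

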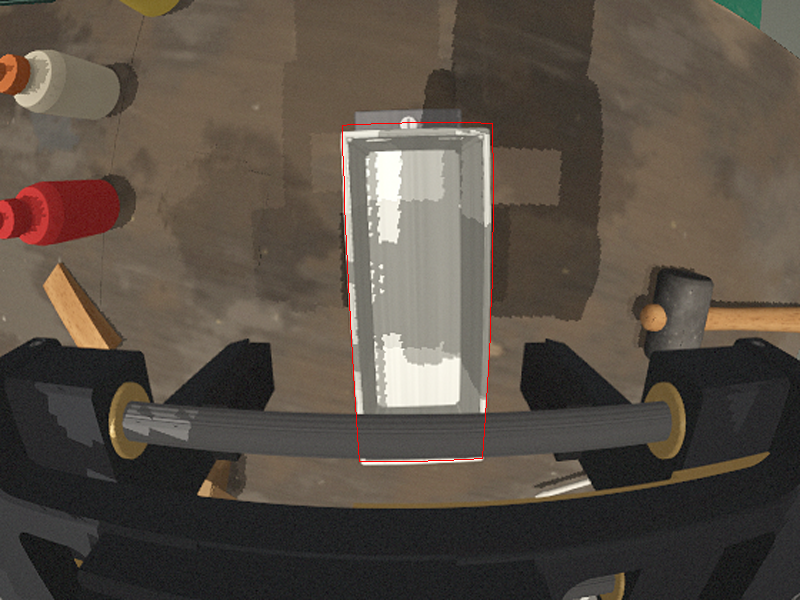

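The predicted rim (red) lies on the real one. The tray sits about 2.5 mm further along +x, so I'll use (537.2,272.9). Descending.

```bash
python3 -m inch '[[[1,-0.002,0.02,0.0045,-1.2],[1,-0.002,0.02,0.0045,0],[1,0,0.01,0,0],[1,0,0.005,0,0],[1,0,0,0,0],[1,0,0,0,0]]]' >/dev/null
python3 -c "
from h import *
go([537.2,272.9,121],106.06)"
```

```text
t 2.32 p [528.7 278.4 145. ] jaw 106.23 tilt [-0.0065 -1.     -0.0025] w 87.8 F [-0.1 -0.4  0.3] | shift [ 6.8 24.  -7.7] turn 0.16566330194075363
```

```bash
python3 -m inch '[[[1,0.005,0,-0.006,0],[1,0,0,0,0],[1,0,0,0,0]]]' >/dev/null
python3 -c "
from h import *
go([537.2,272.9,121],106.06)"
```

```text
t 2.57 p [535.8 274.7 147.5] jaw 106.29 tilt [-0.0027 -1.     -0.0025] w 88.3 F [0.4 0.2 1. ] | shift [ 0.9 26.5 -2.1] turn 0.22528569570650347
```

```bash
python3 -m inch '[[[1,0.0005,0.009,-0.0015,0],[1,0,0.009,0,0],[1,0,0.006,0,0],[1,0,0,0,0],[1,0,0,0,0]]]' >/dev/null
python3 -c "
from h import *
go([537.2,272.9,121],106.06)"
```

```text
t 2.98 p [537.3 272.6 121.3] jaw 106.2 tilt [-0.0019 -1.     -0.0025] w 88.2 F [0.5 0.6 0.3] | shift [0.  0.3 0.3] turn 0.14156545588124914
```

```bash
python3 -m inch '[[[-1,0,0,0,0],[-1,0,0,0,0],[-1,0,0,0,0],[-1,0,0,0,0],[-1,0,0,0,0],[-1,0,0,0,0],[-1,0,0,0,0],[-1,0,0,0,0]]]' 50 >/dev/null
python3 -c "
from h import *
go([537.2,272.9,121],106.06)"
```

```text
t 3.65 p [537.2 273.  121.3] jaw 106.23 tilt [-0.0019 -1.     -0.0022] w 62.6 F [ 0.4 -0.4 -1.3] | shift [ 0.   0.3 -0.1] turn 0.16624716075740764
```

```bash
python3 -m inch '[[[-1,0,-0.004,0,0],[-1,0,-0.005,0,0],[-1,0,-0.005,0,0],[-1,0,-0.005,0,0]]]' 50 >/dev/null
python3 -c "
from h import *
go([537.2,272.9,121],106.06)"
python3 -m inch '[[[-1,0,-0.005,0,0],[-1,0,-0.005,0,0],[-1,0,-0.005,0,0],[-1,0,-0.005,0,0],[-1,0,-0.005,0,0],[-1,0,-0.005,0,0]]]' >/dev/null
python3 -c "
from h import *
go([537.2,272.9,121],106.06)"
```

```text
t 3.98 p [535.2 272.7 136.7] jaw 106.21 tilt [-0.0116 -0.9999 -0.0013] w 62.7 F [-0.1  0.7 -2.4] | shift [ 2.1 15.6 -0.4] turn 0.15471635154993635
t 4.48 p [536.7 272.8 174.7] jaw 106.21 tilt [-0.004  -1.     -0.0024] w 62.6 F [ 0.4  0.3 -1.6] | shift [ 0.7 53.7  0.1] turn 0.1525589341844409
```

Held: the width stays at 62.6 mm and there is about 2 N of load. Next I lift higher and turn the jaw toward 90° (tray yaw 0).

```bash
python3 -m inch '[[[-1,0,-0.012,0,0],[-1,0,-0.015,0,2],[-1,0,-0.015,0,4],[-1,0,-0.015,0,4],[-1,0,-0.01,0,4],[-1,0,-0.004,0,2],[-1,0,0,0,0],[-1,0,0,0,0]]]' >/dev/null
python3 -c "
from h import *
go([548.6,-270.7,255],90)"
```

```text
t 5.15 p [536.6 272.8 254.1] jaw 89.5 tilt [ 6.0e-04 -1.0e+00 -2.7e-03] w 63.0 F [ 0.1  0.4 -2.8] | shift [ 1.670e+01  5.000e-01 -5.434e+02] turn -0.4976392804758234
```

```bash
python3 -m inch '[[[-1,0,0,-0.008,0],[-1,0,0,-0.016,0],[-1,0,0,-0.022,0],[-1,0,0,-0.025,0],[-1,0,0,-0.025,0],[-1,0,0,-0.025,0],[-1,0,0,-0.025,0],[-1,0,0,-0.025,0]]]' >/dev/null
python3 -c "
from h import *
go([548.6,-270.7,255],90)"
```

```text
t 5.82 p [533.3  95.7 250.5] jaw 90.43 tilt [-0.007  -1.     -0.0032] w 62.6 F [ 0.3 -0.4 -1.6] | shift [  12.5   -3.4 -366.5] turn 0.43409260922723547
```

```bash
python3 -m inch '[[[-1,0.001,0,-0.025,0],[-1,0.001,-0.001,-0.025,0],[-1,0.001,-0.001,-0.025,0],[-1,0.001,-0.001,-0.025,0],[-1,0.001,0,-0.025,0],[-1,0.001,0,-0.025,0],[-1,0.001,0,-0.025,0],[-1,0.001,0,-0.025,0]]]' >/dev/null
python3 -c "
from h import *
go([548.6,-270.7,255],90)"
```

```text
t 6.48 p [ 538.5 -117.8  250.6] jaw 90.86 tilt [-0.0154 -0.9999 -0.002 ] w 62.9 F [ 0.8 -0.1 -1.9] | shift [   7.8   -4.2 -153. ] turn 0.8567916436306575
```

```bash
python3 -m inch '[[[-1,0.002,0,-0.025,0],[-1,0.002,0,-0.025,0.4],[-1,0.002,0,-0.025,0.4],[-1,0.002,0,-0.025,0],[-1,0.001,0,-0.014,0],[-1,0,0,-0.005,0],[-1,0,0,0,0],[-1,0,0,0,0]]]' >/dev/null
python3 -c "
from h import *
go([548.6,-270.7,57],90)"
```

```text
t 7.15 p [ 544.  -248.6  246.2] jaw 90.02 tilt [-0.0232 -0.9997  0.0017] w 62.7 F [-0.3  0.1 -2.3] | shift [  8.9 189.  -22.4] turn 0.018755546243269805
```

```bash
python3 -m inch '[[[-1,0.004,0.01,-0.01,0],[-1,0.004,0.02,-0.01,0],[-1,0.002,0.025,-0.002,0],[-1,0,0.025,0,0],[-1,0,0.025,0,0],[-1,0,0.02,0,0],[-1,0,0.01,0,0],[-1,0,0,0,0]]]' >/dev/null
python3 -c "
from h import *
go([548.6,-270.7,53.3],90)"
```

```text
t 7.82 p [ 553.7 -265.6  102.9] jaw 90.68 tilt [-0.0208 -0.9998  0.0012] w 62.8 F [ 0.   0.1 -1.7] | shift [-4.1 49.7 -5.1] turn 0.6770895876342848
```

```bash
python3 -m inch '[[[-1,-0.002,0.01,-0.002,0],[-1,-0.002,0.015,-0.002,0],[-1,0,0.01,0,0],[-1,0,0.005,0,0],[-1,0,0,0,0],[-1,0,0,0,0]]]' >/dev/null
python3 -c "
from h import *
go([548.6,-270.7,53.3],90)"
```

```text
t 8.32 p [ 551.  -267.5   62.4] jaw 90.98 tilt [-1.860e-02 -9.998e-01  1.000e-04] w 63.0 F [ 0.5  0.7 -0.7] | shift [-2.3  9.2 -3.2] turn 0.9824727258334036
```

```bash
python3 -m inch '[[[-1,0,0.003,0,0],[-1,0,0.003,0,0],[-1,0,0.002,0,0],[-1,0,0,0,0]]]' >/dev/null
python3 -c "
from h import *
go([548.6,-270.7,53.3],90)"
```

```text
t 8.65 p [ 552.  -267.7   56. ] jaw 91.02 tilt [-0.0154 -0.9999 -0.0023] w 63.1 F [-0.1  0.3 -3.2] | shift [-3.4  2.7 -2.9] turn 1.0217292346083724
```

```bash
python3 -m inch '[[[-1,0,0.002,0,0],[-1,0,0.001,0,0],[-1,0,0,0,0]]]' >/dev/null
python3 -c "
from h import *
go([548.6,-270.7,53.3],90)"
```

```text
t 8.9 p [ 552.2 -267.9   53.3] jaw 91.02 tilt [-0.0144 -0.9999 -0.0031] w 62.6 F [ 0.2  1.2 -0.6] | shift [-3.6  0.1 -2.7] turn 1.0214172644092088
```

```bash
python3 -m inch '[[[-1,0,0.001,0,0],[1,0,0,0,0],[1,0,0,0,0],[1,0,0,0,0],[1,0,0,0,0],[1,0,0,0,0],[1,0,0,0,0]]]' >/dev/null
python3 -c "
from h import *
go([552.2,-267.9,250],90)"
```

```text
t 9.48 p [ 552.9 -268.5   54.3] jaw 91.02 tilt [-0.0116 -0.9999 -0.0053] w 88.2 F [-0.1  0.  -0.5] | shift [  -2.9 -195.6   -0.4] turn 1.0153274849470648
```

Released. Going straight up, then looking.

```bash
python3 -m inch '[[[1,0,-0.01,0,0],[1,0,-0.02,0,0],[1,0,-0.03,0,0],[1,0,-0.03,0,0],[1,0,-0.035,0,0],[1,0,-0.03,0,0],[1,0,-0.02,0,0],[1,0,-0.01,0,0]]]' >/dev/null
python3 -m inch '[[[1,0,-0.02,0.03,0],[1,0,-0.02,0.035,0],[1,0,0,0.035,0],[1,0,0,0.035,0],[1,0,0,0.02,0],[1,0,0,0,0],[1,0,0,0,0]]]' >/dev/null
python3 - <<'E'
from h import *
go([460,-4,250],90)
a=eyes.camera('top')[:,:,::-1];b=eyes.camera('scene')[:,:,::-1]
cv2.imwrite('pics/top1.png',a);cv2.imwrite('pics/scene1.png',b)
z=lambda im,x,y,w,h,k:cv2.resize(im[y:y+h,x:x+w],(w*k,h*k),interpolation=cv2.INTER_CUBIC)
cv2.imwrite('pics/m1.png',np.hstack([z(a,325,165,100,100,4),z(a,245,195,100,100,4)]))
E
```

```text
t 10.73 p [ 550.6 -106.1  301.2] jaw 90.85 tilt [-0.0039 -1.     -0.0079] w 88.1 F [-0.2 -0.3 -0.1] | shift [-88.9  50.7 103.8] turn 0.8529105151394276
```

View pics/m1.png

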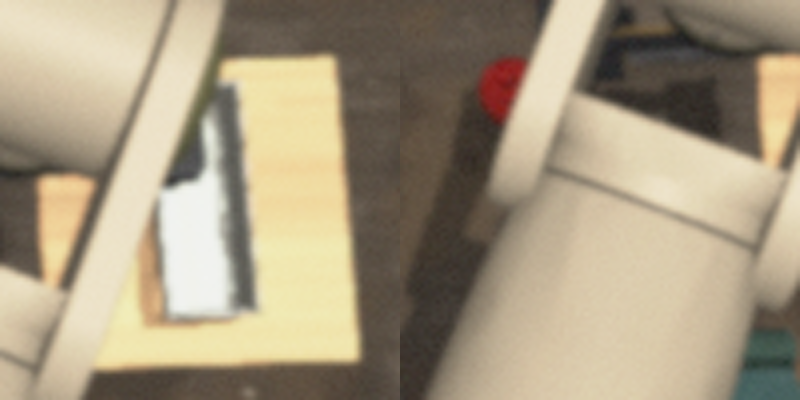

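The tray stands on the board, well inside its edges. Now the bottle.

```bash
python3 -m inch '[[[1,-0.018,0.005,0.02,0.8],[1,-0.018,0.01,0.02,0],[1,-0.018,0.01,0.02,0],[1,-0.018,0.01,0.02,0],[1,-0.01,0,0.015,0],[1,0,0,0,0],[1,0,0,0,0]]]' >/dev/null
python3 -c "
from h import *
go([460,-4,230],90)"
```

```text
t 11.42 p [466.3 -18.3 261.8] jaw 89.18 tilt [-0.0069 -0.9999 -0.0089] w 88.1 F [-1.1  0.6  0.3] | shift [-6.3 31.8 14.5] turn -0.8215031879009018
```

```bash
python3 -m inch '[[[1,-0.005,0.01,0.009,0],[1,0,0.01,0.003,0],[1,0,0.006,0,0],[1,0,0,0,0],[1,0,0,0,0]]]' >/dev/null
python3 - <<'E'
from h import *
go([460,-4,200],90)
c=eyes.calibration('wrist');im=eyes.camera('wrist')[:,:,::-1].copy()
P=np.array(c['pose'])
def fp(p):
    q=P[:3,:3].T@(np.array(p)-P[:3,3]);x,y,z=q[0],-q[1],-q[2];rr=np.hypot(x,y);th=np.arctan2(rr,z)
    return np.array([c['cx']+c['fx']*th*x/rr,c['cy']+c['fy']*th*y/rr])
im=cv2.resize(im,(800,600),interpolation=cv2.INTER_CUBIC);k=800/560
b=np.array([460,-4.]);A=np.linspace(0,2*np.pi,40)
for z,r,col in((0,22,(255,255,0)),(102,22,(0,0,255)),(121,13,(0,255,0)),(148,2,(255,0,0))):
    cv2.polylines(im,[np.int32([fp([b[0]+r*np.cos(a),b[1]+r*np.sin(a),z])*k for a in A])],True,col,1)
y=np.radians(.5);ux=np.array([np.cos(y),np.sin(y)]);uy=np.array([-ux[1],ux[0]]);cn=np.array([552.5,-268]);pts=[]
for a,bb,a2,b2 in((1,1,1,-1),(1,-1,-1,-1),(-1,-1,-1,1),(-1,1,1,1)):
    for t in np.linspace(0,1,20): pts.append(fp([*(cn+ux*82*(a+(a2-a)*t)+uy*32*(bb+(b2-bb)*t)),60])*k)
cv2.polylines(im,[np.int32(pts)],True,(0,0,255),1)
cv2.imwrite('pics/w2.png',im)
E
```

```text
t 11.83 p [465.3 -12.6 235.5] jaw 88.81 tilt [-0.004  -0.9999 -0.0108] w 88.2 F [ 0.7 -0.3  0.1] | shift [-5.4 35.5  8.9] turn -1.1872523480850958
```

View pics/w2.png

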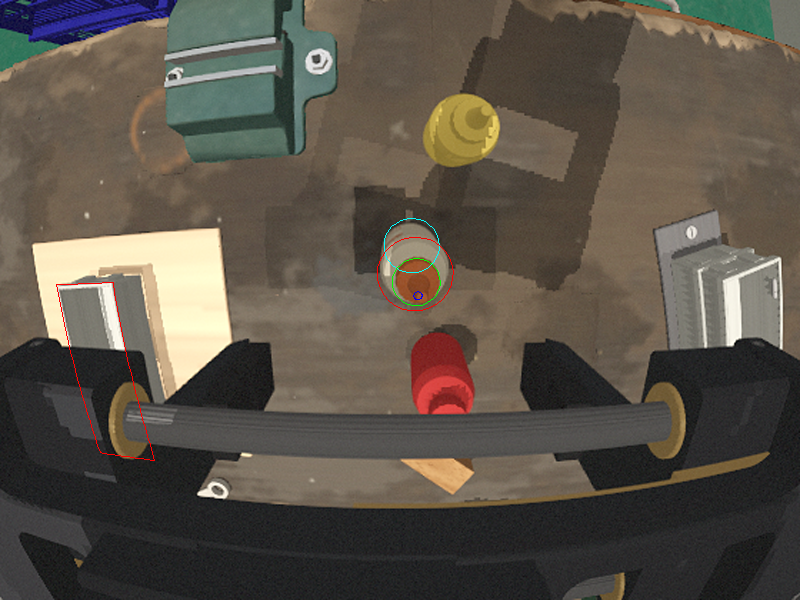

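The cap fits the predicted circle at (418,282), and the tray outline fits too. Aligning and descending.

```bash
python3 -m inch '[[[1,-0.004,0.01,0.006,-1],[1,0,0.01,0.002,0],[1,0,0.008,0,0],[1,0,0,0,0],[1,0,0,0,0]]]' >/dev/null
python3 -c "
from h import *
go([460,-4,122],90)"
```

```text
t 12.3 p [463.7  -7.3 208.4] jaw 89.7 tilt [ 1.000e-04 -9.999e-01 -1.230e-02] w 88.2 F [-0.4 -0.2  0.4] | shift [-3.7 86.4  4.3] turn -0.30090821464300177
```

```bash
python3 -m inch '[[[1,-0.004,0.005,0.003,0],[1,0,0.01,0.001,0],[1,0,0.01,0.001,0],[1,0,0,0,0],[1,0,0,0,0]]]' >/dev/null
python3 -c "
from h import *
go([460,-4,122],90)"
```

```text
t 12.72 p [460.   -2.9 184. ] jaw 89.64 tilt [ 0.0038 -0.9999 -0.0134] w 88.3 F [ 0.2 -0.4  0. ] | shift [-0.2 62.  -0.3] turn -0.35636639331383435
```

```bash
python3 -m inch '[[[1,0,0.008,0,0],[1,0,0.012,0,0],[1,0,0.013,0,0],[1,0,0.013,0,0],[1,0,0.01,0,0],[1,0,0.005,0,0],[1,0,0,0,0]]]' >/dev/null
python3 -c "
from h import *
go([460,-4,122],90)"
```

```text
t 13.3 p [461.7  -4.2 121.9] jaw 89.63 tilt [ 0.0106 -0.9998 -0.0152] w 88.3 F [-1.2 -0.6  0.5] | shift [-1.7 -0.1  0.2] turn -0.3682981529356937
```

```bash
python3 -m inch '[[[-1,-0.0015,0,0,0],[-1,0,0,0,0],[-1,0,0,0,0],[-1,0,0,0,0],[-1,0,0,0,0],[-1,0,0,0,0],[-1,0,0,0,0],[-1,0,0,0,0]]]' 25 >/dev/null
python3 -c "
from h import *
go([460,-4,122],90)"
python3 -m inch '[[[-1,0,0,0,0],[-1,0,0,0,0],[-1,0,0,0,0],[-1,0,0,0,0]]]' 25 >/dev/null
python3 -c "
from h import *
go([460,-4,122],90)"
```

```text
t 13.97 p [461.2  -4.5 124.3] jaw 89.63 tilt [ 0.0153 -0.9997 -0.0164] w 36.9 F [ 0.6  0.4 -0. ] | shift [-1.2  2.3  0.6] turn -0.36782635658306617
t 14.3 p [461.2  -4.4 124.4] jaw 89.63 tilt [ 0.0155 -0.9997 -0.0162] w 22.6 F [ 0.3  0.2 -0.6] | shift [-1.2  2.4  0.5] turn -0.37158943022977553
```

```bash
python3 -m inch '[[[-1,0,0,0,0],[-1,0,0,0,0],[-1,0,0,0,0]]]' 30 >/dev/null
python3 -c "
from h import *
go([460,-4,122],90)"
python3 -m inch '[[[-1,0,-0.005,0,0],[-1,0,-0.01,0,0],[-1,0,-0.01,0,0],[-1,0,0,0,0],[-1,0,0,0,0]]]' >/dev/null
python3 -c "
from h import *
go([460,-4,122],90)"
```

```text
t 14.55 p [461.3  -4.4 124.4] jaw 89.63 tilt [ 0.0156 -0.9997 -0.0162] w 22.2 F [-0.1  0.5  0.6] | shift [-1.3  2.4  0.5] turn -0.3704321205508876
t 14.97 p [460.1  -3.9 150.3] jaw 89.63 tilt [ 0.0128 -0.9998 -0.0158] w 22.3 F [-0.3 -0.4 -1.6] | shift [-0.5 28.3  0.4] turn -0.36632287933764474
```

```bash
python3 -m inch '[[[-1,0,-0.01,0,0],[-1,0,-0.02,0,0],[-1,0,-0.025,0,0],[-1,0,-0.025,0,0],[-1,0,-0.01,-0.005,0],[-1,0.003,0,-0.015,0],[-1,0.005,0,-0.02,0],[-1,0.008,0,-0.02,0]]]' >/dev/null
python3 -m inch '[[[-1,0.009,0,-0.02,0],[-1,0.009,0,-0.02,0],[-1,0.009,0,-0.02,0],[-1,0.009,0,-0.02,0],[-1,0.008,0,-0.015,0],[-1,0.004,0,-0.008,0],[-1,0,0,0,0],[-1,0,0,0,0]]]' >/dev/null
python3 -c "
from h import *
go([552.5,-268,240],90)"
```

```text
t 16.3 p [ 521.1 -172.   238.4] jaw 89.73 tilt [-0.0016 -0.9999 -0.0103] w 22.3 F [-0.7  0.4 -1.8] | shift [ 31.8  -0.6 -95.9] turn -0.27415781368226533
```

```bash
python3 -m inch '[[[-1,0.005,0,-0.012,0],[-1,0.007,0,-0.02,0],[-1,0.007,0,-0.02,0],[-1,0.006,0,-0.015,0],[-1,0.002,0,-0.005,0],[-1,0,0,0,0],[-1,0,0,0,0]]]' >/dev/null
python3 - <<'E'
from h import *
go([552.5,-268,200],90)
for n in('top','scene'): cv2.imwrite(f'pics/{n}2.png',eyes.camera(n)[:,:,::-1])
c=eyes.calibration('wrist');im=eyes.camera('wrist')[:,:,::-1].copy()
b=cv2.imread('pics/scene2.png')[200:350,280:440]
cv2.imwrite('pics/w3.png',np.hstack([im,cv2.resize(b,(240,225)).repeat(1,0) if 0 else cv2.copyMakeBorder(cv2.resize(b,(240,225)),0,195,0,0,0)]))
E
```

```text
t 16.88 p [ 548.4 -243.8  238.9] jaw 90.06 tilt [-0.0032 -1.     -0.0087] w 22.4 F [-0.8 -0.4 -0.5] | shift [  4.3  39.1 -23.9] turn 0.05899504827675628
```

View pics/w3.png

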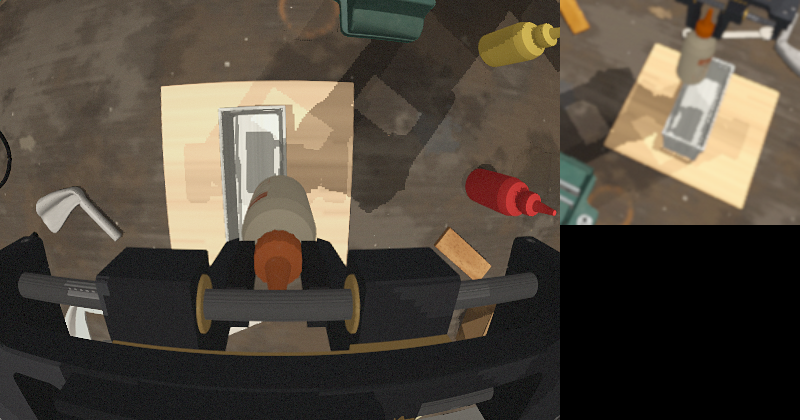

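The bottle hangs upright in the jaws. The tray's near rim corners in the wrist view are (219,108) and (285,107). I'll check the tray's centre line from these.

```bash
python3 - <<'E'
from h import *
c=eyes.calibration('wrist');P=np.array(c['pose'])
def wr(u,z):
    x,y=(u[0]-c['cx'])/c['fx'],(u[1]-c['cy'])/c['fy'];th=np.hypot(x,y)
    d=P[:3,:3]@[np.sin(th)*x/th,-np.sin(th)*y/th,-np.cos(th)];o=P[:3,3];return (o+d*(z-o[2])/d[2])[:2].round(1)
for u in((219,108),(285,107),(219.5,150),(223,238)):print(u,wr(u,60))
for u in((367,245),(389.5,243),(384.5,186)):print('top',ray('top',u,60).round(1))
go([552.5,-268,200],90)
E
```

```text
(219, 108) [ 471.5 -301.6]
(285, 107) [ 471.4 -239.2]
(219.5, 150) [ 511.9 -301.8]
(223, 238) [ 601.7 -301.8]
top [ 467.7 -238.7]
top [ 471.4 -299.8]
top [ 629.7 -296.9]
t 17.03 p [ 548.3 -243.4  239.3] jaw 90.09 tilt [-0.003 -1.    -0.009] w 22.5 F [-0.7  0.5 -0.6] | shift [  4.3  39.5 -24.3] turn 0.0903819398583039
```

```bash
python3 -m inch '[[[-1,0.002,0,-0.012,0],[-1,0.001,0.003,-0.009,0],[-1,0,0.005,-0.003,0],[-1,0,0.006,0,0],[-1,0,0.006,0,0],[-1,0,0,0,0],[-1,0,0,0,0]]]' >/dev/null
python3 -c "
from h import *
go([552.5,-270,200],90)"
```

```text
t 17.62 p [ 551.1 -268.7  217.1] jaw 90.17 tilt [-0.0038 -1.     -0.0083] w 22.2 F [ 0.2  0.5 -1.3] | shift [ 1.5 17.1 -1.2] turn 0.16614505331330065
```

```bash
python3 -m inch '[[[-1,0,0.006,-0.001,0],[-1,0,0.008,0,0],[-1,0,0.005,0,0],[-1,0,0,0,0],[-1,0,0,0,0]]]' >/dev/null
python3 - <<'E'
from h import *
go([552.5,-270,132.4],90)
k=lambda im,x,y,w,h,W:cv2.resize(im[y:y+h,x:x+w],(W,int(h*W/w)),interpolation=cv2.INTER_CUBIC)
a=eyes.camera('wrist')[:,:,::-1];b=eyes.camera('scene')[:,:,::-1]
A=k(a,170,80,200,220,500);B=k(b,320,200,90,165,300)
cv2.imwrite('pics/w4.png',np.hstack([A,B]) if A.shape[0]==B.shape[0] else 0*A);print(A.shape,B.shape)
E
```

```text
t 18.03 p [ 550.9 -269.2  195.8] jaw 90.21 tilt [-0.0042 -1.     -0.0077] w 22.4 F [ 0.2  0.  -1.6] | shift [ 1.8 63.4 -0.3] turn 0.2064858812806989
(550, 500, 3) (550, 300, 3)
```

View pics/w4.png

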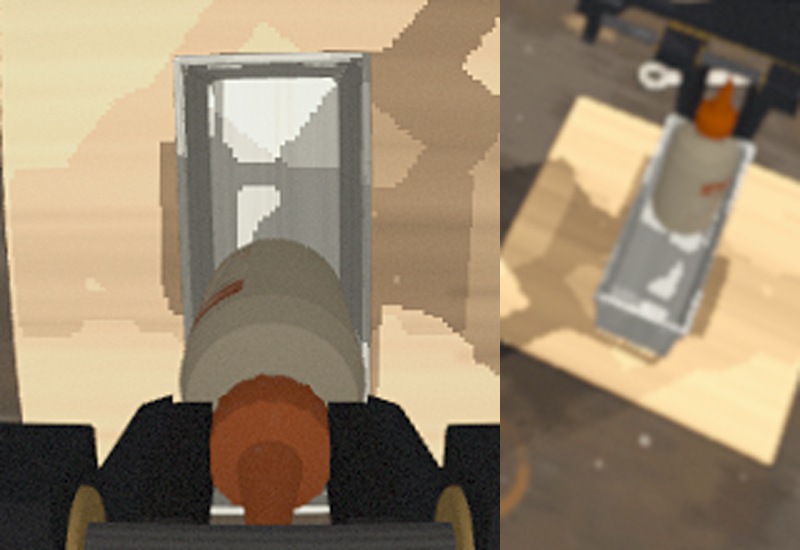

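In the wrist crop the rim spans 177–370 (centre ≈ 274–276) and the bottle is centred at ≈ 272, so it is about 1 mm too far to -y. I'll lower it and correct by +1 mm.

```bash
python3 -m inch '[[[-1,0,0.005,0.001,0],[-1,0,0.006,0,0],[-1,0,0.006,0,0],[-1,0,0.003,0,0],[-1,0,0,0,0],[-1,0,0,0,0]]]' >/dev/null
python3 -c "
from h import *
go([552,-268.5,132.4],90)"
```

```text
t 18.63 p [ 551.  -268.3  174.3] jaw 90.22 tilt [-0.0032 -1.     -0.0085] w 22.4 F [-0.2 -0.5 -1.3] | shift [ 1.1 41.9  0.1] turn 0.2186256237221187
```

```bash
python3 -m inch '[[[-1,0,0.005,0,0],[-1,0,0.006,0,0],[-1,0,0.006,0,0],[-1,0,0.006,0,0],[-1,0,0.004,0,0],[-1,0,0,0,0]]]' >/dev/null
python3 -c "
from h import *
go([552,-268.5,132.4],90)"
python3 -m inch '[[[-1,0,0.003,0,0],[-1,0,0.003,0,0],[-1,0,0,0,0]]]' >/dev/null
python3 -c "
from h import *
go([552,-268.5,132.4],90)"
```

```text
t 19.13 p [ 550.9 -268.6  144.4] jaw 90.21 tilt [-0.003  -1.     -0.0086] w 22.2 F [ 0.  -0.1 -0.7] | shift [ 1.1 12.   0.2] turn 0.20719655783287294
t 19.38 p [ 550.9 -268.7  137.6] jaw 90.21 tilt [-0.0033 -1.     -0.0085] w 22.2 F [ 0.3 -0.7 -1.5] | shift [1.1 5.2 0.3] turn 0.21022856862005312
```

```bash
python3 -m inch '[[[-1,0,0.002,0,0],[-1,0,0.002,0,0],[-1,0,0,0,0]]]' >/dev/null
python3 -c "
from h import *
go([552,-268.5,132.4],90)"
python3 -m inch '[[[-1,0,0.0015,0,0],[-1,0,0,0,0]]]' >/dev/null
python3 -c "
from h import *
go([552,-268.5,132.4],90)"
```

```text
t 19.63 p [ 551.1 -268.9  133.6] jaw 90.21 tilt [-0.0026 -1.     -0.009 ] w 22.4 F [ 0.3 -0.4 -1.6] | shift [0.9 1.2 0.4] turn 0.20835001355082738
t 19.8 p [ 551.4 -269.1  132.6] jaw 90.21 tilt [-0.0014 -1.     -0.0098] w 22.5 F [-0.3  1.  -0.4] | shift [0.6 0.2 0.6] turn 0.20710833515396132
```

```bash
python3 -m inch '[[[-1,0,0.001,0,0],[-1,0,0,0,0],[-1,0,0,0,0]]]' >/dev/null
python3 -c "
from h import *
go([552,-268.5,132.4],90)"
```

```text
t 20.05 p [ 551.9 -269.3  132.6] jaw 90.21 tilt [ 6.000e-04 -9.999e-01 -1.120e-02] w 22.3 F [ 0.1  0.4 -1.6] | shift [0.1 0.2 0.8] turn 0.2123431448527242
```

```bash
python3 -m inch '[[[-1,0,0.0015,0.0005,0],[-1,0,0.001,0,0],[-1,0,0,0,0]]]' >/dev/null
python3 -c "
from h import *
go([552,-268.5,132.4],90)
import time
print([np.round(telemetry.get_state()['contact_force'][2],1) for _ in range(5)])"
```

```text
t 20.3 p [ 552.9 -269.6  132.6] jaw 90.21 tilt [ 0.005  -0.9999 -0.0146] w 22.1 F [-0.7 -0.4 -1.1] | shift [-0.9  0.2  1.1] turn 0.21118170633928912
[np.float64(-1.1), np.float64(-1.1), np.float64(-1.1), np.float64(-1.1), np.float64(-1.1)]
```

```bash
for i in 1 2; do python3 -m inch '[[[-1,0,0.003,0,0]]]' | grep -E "force|pos"; done; python3 -m inch '[[[-1,0,0,0,0]]]' | grep -E "force|pos"
python3 -c "
from h import *
go([552,-268.5,132.4],90)"
```

```text
tool_pos: [554.1, -270.2, 132.0]
contact_force: [0.1, 2.2, 31.1]
tool_pos: [555.6, -270.9, 132.1]
contact_force: [-1.5, 3.2, 24.1]
tool_pos: [556.0, -271.0, 133.2]
contact_force: [0.5, 1.3, -3.2]
t 20.55 p [ 556.  -271.   133.2] jaw 90.21 tilt [ 0.0173 -0.9996 -0.0219] w 22.1 F [ 0.5  1.3 -3.2] | shift [-4.1  0.6  2.5] turn 0.20656916230673517
```

Contact confirmed (31 N pressing at z≈132). I'll ease the sideways drift and release.

```bash
python3 -m inch '[[[-1,-0.001,0,0.001,0],[-1,0,0,0,0]]]'| grep -E "force|pos"; python3 -m inch '[[[0.2,0,0,0,0],[0.2,0,0,0,0],[0.2,0,0,0,0],[0.2,0,0,0,0],[0.2,0,0,0,0],[1,0,0,0,0],[1,0,0,0,0],[1,0,0,0,0]]]' >/dev/null
python3 - <<'E'
from h import *
go([552,-268.5,240],90)
k=lambda im,x,y,w,h,W:cv2.resize(im[y:y+h,x:x+w],(W,int(h*W/w)),interpolation=cv2.INTER_CUBIC)
a=eyes.camera('wrist')[:,:,::-1];b=eyes.camera('scene')[:,:,::-1]
A=k(a,170,80,200,220,500);B=k(b,320,200,90,165,300)
cv2.imwrite('pics/w5.png',np.hstack([A,B]))
E
```

```text
tool_pos: [554.8, -269.7, 132.9]
contact_force: [0.2, 0.1, -1.5]
t 21.38 p [ 554.2 -269.6  131. ] jaw 90.2 tilt [ 0.0141 -0.9997 -0.02  ] w 70.6 F [-0.1 -0.9  0.5] | shift [  -0.7 -109.1   -1. ] turn 0.20137336862411814
```

View pics/w5.png

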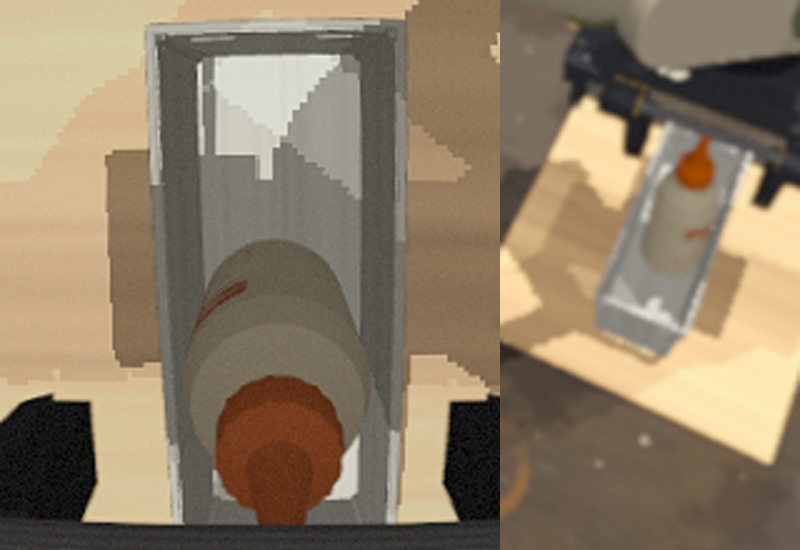

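The bottle stands in the tray with the fingers clear of it. Retreating straight up, then aside.

```bash
python3 -m inch '[[[1,0,0,0,0],[1,0,-0.008,0,0],[1,0,-0.015,0,0],[1,0,-0.02,0,0],[1,0,-0.025,0,0],[1,0,-0.025,0,0],[1,0,-0.025,0,0],[1,0,-0.02,0,0]]]' >/dev/null
python3 -m inch '[[[1,0,-0.01,0.02,0],[1,0,0,0.035,0],[1,0,0,0.04,0],[1,0,0,0.04,0],[1,0,0,0.04,0],[1,0,0,0.04,0],[1,0,0,0.04,0],[1,0,0,0.02,0]]]' >/dev/null
python3 -m inch '[[[1,0,0,0.03,0],[1,0,0,0.04,0],[1,0,0,0.04,0],[1,0,0,0.03,0],[1,0,0,0.01,0],[1,0,0,0,0],[1,0,0,0,0],[1,0,0,0,0]]]' >/dev/null
python3 - <<'E'
from h import *
go([552,-268.5,240],90)
k=lambda im,x,y,w,h,W:cv2.resize(im[y:y+h,x:x+w],(W,int(h*W/w)),interpolation=cv2.INTER_CUBIC)
a=eyes.camera('top')[:,:,::-1];b=eyes.camera('scene')[:,:,::-1]
A=k(a,190,130,240,150,500);B=k(b,310,210,120,125,300)
o=np.zeros((max(A.shape[0],B.shape[0]),800,3),np.uint8);o[:A.shape[0],:500]=A;o[:B.shape[0],500:]=B
cv2.imwrite('pics/end.png',o)
E
```

```text
t 23.48 p [548.3 175.5 291.3] jaw 89.95 tilt [ 0.0279 -0.9993 -0.0233] w 87.7 F [-0.3  1.   0.1] | shift [   2.4   61.7 -442.6] turn -0.04846388966338111
```

View pics/end.png

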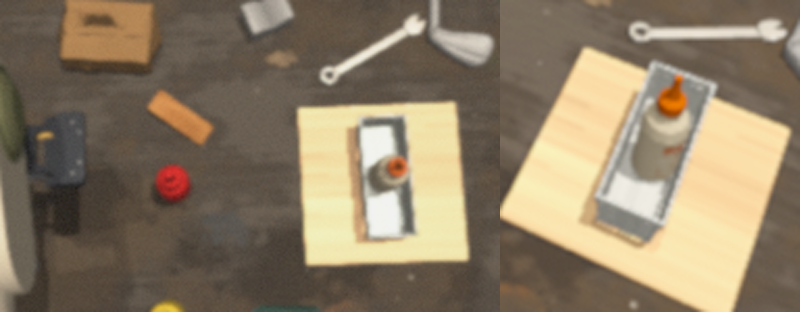

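The bottle stands upright in the tray, the tray lies flat on the board, and the wedge and parcel look unmoved. The arm is clear, so I'm handing in.

```bash
python3 -c "
from bench import job
print(job.sign_off())"
```

```text
the job is handed in; nothing more can be done
None
```

I lifted the top tray straight out of the nest and set it flat on the plywood board. Then I stood the glue bottle upright on the tray floor, all in about 23.5 s of the 64 s, and handed the job in. No verdict was reported.

**Tray:** It came up held by its hem with the tool tilted less than 0.012 rad. It now sits near the board's centre, at about (552, -269) mm with yaw close to 0.

**Bottle:** I gripped it by the cap, lowered it until it touched the tray floor, then released it.

**Last pictures:** The tray is flat and well inside the board edges, and the bottle stands upright near its centre. The wedge and parcel look unmoved, and the gripper is open and clear of everything. I judged the bottle's final tilt and offset by eye and did not measure them.

**Disagreements:**
- **Tray position:** the wrist camera, top camera and release pose differed by about 2 mm in y.
- **Cap width:** the jaws closed to 22 mm on the nominal 26 mm cap, but the bottle was held firmly.
- **Pressing force:** while I confirmed floor contact, the wrist force briefly reached 31 N and the tool slid about 3 mm along the tray before release.

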